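# Start up a bench pump from its key pad

## Task

Start the pump from the grey key pad on the bench by pressing its controls in this order: press down the raised half of the rocker until it has tipped right over, then push the round mushroom button fully in (it stays in), then press the long bar key fully down and let it come back up. Leave the square key unpressed, and do not pick up, knock or shift the vial, the beaker or the covered dish behind the pad.

Things in the scene. Friction and masses are not known exactly. Their poses are not given: they have to be found in the camera images.
- key_pad: Low grey housing fixed to the bench, 110 (x) by 330 (y) by 30 mm high. Origin: centre of its underside ; its x points away from the robot, its y to the left along the row. On it: four 72 mm metal plates, 78 mm apart, each with one grey plastic control on a black base at its centre, all at the pad's yaw: rocker, mushroom button, bar key, square key, in an order that changes.
- rocker_raised_half (a point): Point on the rocker's top face, on the half that stands raised (the left half, toward the pad's +y), 24 mm from the pivot. The rocker is a grey paddle, 31 mm (pad x) by 60 mm (pad y), tipping about a pivot line along the pad's x, at any of the four places on the key pad. This point stands about 55 mm above the bench when off and moves down about 10 mm as the rocker tips over.
- rocker (a joint): Rocker angle: 0 = off, left half raised; 0.44 = tipped fully over, left half down. No spring: it stays where it is left. About 1 to 3 N on the raised half tips it.
- mushroom_top (a point): Centre of the top of the round mushroom button (grey head 40 mm across), at any of the four places on the key pad. About 60 mm above the bench when out.
- mushroom (a joint): How far the mushroom button is pushed straight down: 0 = out, 0.008 m = fully in against its stop. No spring: about 3 N pushes it and it stays where it is left.
- bar_key_top (a point): Centre of the top of the long bar key (grey, 20 mm along the pad's x, 56 mm along its y), at any of the four places on the key pad. About 54 mm above the bench when up.
- bar_key (a joint): How far the bar key is pressed straight down: 0 = up, 0.006 m = fully down against its stop. A spring returns it: 1.5 N to start, 4.5 N fully down.
- square_key_top (a point): Centre of the top of the square key (grey, 26 by 26 mm), at any of the four places on the key pad. About 54 mm above the bench. Not to be pressed.
- square_key (a joint): How far the square key is pressed: 0 = up, 0.006 m = fully down; spring return, like the bar key.
- vial: Loose capped sample vial standing behind the pad, 28 mm across, 62 mm high. Origin: centre of its underside. A bystander.
- beaker: Loose small open beaker standing behind the pad, 54 mm across, 52 mm high. Origin: centre of its underside. A bystander.
- petri_dish: Loose covered petri dish lying behind the pad, 61 mm across, 16 mm high. Origin: centre of its underside. A bystander.

How it is judged:
On the way, in this order (a step that is already met when the one before it is completed fails the run):
1. the rocker is tipped over (at least 0.37 of 0.44 rad) (value of joint rocker above 0.37 rad), for 0.1 s.
2. the mushroom button is pushed in (at least 6.5 of 8 mm) (value of joint mushroom above 0.0065 m), for 0.1 s.
3. the bar key is pressed down (at least 4.8 of 6 mm) (value of joint bar_key above 0.0048 m), for 0.1 s.
At the end, for the whole second after the job is handed in: The rocker is tipped over (at least 0.37 rad), the mushroom button is in (at least 6.5 mm), the bar key and the square key are up (within 1 mm), and the vial, beaker and dish stand upright within 15 mm of where they were (value of joint rocker above 0.37 rad and value of joint mushroom above 0.0065 m and value of joint each of bar_key, square_key below 0.001 m and distance of each of vial, beaker, petri_dish from where it was at the start of the episode below 0.015 m and angle between each of vial, beaker, petri_dish's own z axis and vertical below 0.2 rad); the robot touches nothing.
It fails at once if the mushroom button is pushed in (past 4 mm) while the rocker is not yet tipped over (value of joint mushroom above 0.004 m and value of joint rocker below 0.3 rad).
It fails at once if the bar key is pressed (past 3 mm) before the rocker is tipped over and the mushroom button is in (value of joint bar_key above 0.003 m and (value of joint rocker below 0.3 rad or value of joint mushroom below 0.006 m)).
It fails at once if the square key is pressed (past 2.5 mm) (value of joint square_key above 0.0025 m).
It fails at once if the vial, the beaker or the covered dish is shifted or lifted by more than 15 mm, or tipped (distance of any of vial, beaker, petri_dish from where it was at the start of the episode above 0.015 m or angle between any of vial, beaker, petri_dish's own z axis and vertical above 0.3 rad).
It also fails if it takes over 56 s, if anything falls off the work surface, if the arm or the gripper's body presses on something with over 40 N, if the wrist force passes 120 N, or if a joint passes its speed limit or range.

## Robot

A 7-joint arm with a two-finger parallel gripper is mounted at the origin on a cart in front of the work surface, level with it; the furniture and walls round the work are solid. World frame = base frame: x ahead of the robot, y to its left, z up, the work surface at z = 0. Lengths are in m, angles in rad, forces in N, time in s.
With the tool pointing down it reaches from about 0.35 to 0.9 m from the base axis. Payload 8.1 kg.
Tool frame: the origin (TCP) lies at the very end of the fingers, on their centre line; the grasp point (between the pads) lies 19 mm behind it; z points along the fingers, y is the line along which they close (so a half turn about z gives the same grasp; the last joint's range is limited). The gripper opens to 92 mm and grips with 3 to 60 N. Pads are 19 mm wide; open, the fingers measure 130 mm over their backs; the gripper's body (75 mm by 190 mm) begins 47 mm behind the grasp point.
Start: joints at [-1.332, 0.434, 0.025, 1.573, -0.012, 1.134, -0.075], TCP at [0.21, 0.589, 0.198] pointing down, gripper open.
Joint ranges: [-2.62, 2.62], [-0.44, 2.09], [-1.27, 1.32], [0.08, 2.57], [-1.32, 4.46], [0.12, 2], [-2.74, 2.74]. Speed limits (rad/s): [2.22, 2.22, 3.01, 3.01, 3.14, 3.14, 3.14].

## Interface

Orientations are given as a rotation vector (axis times angle).
In Python, from cell import arm gives the robot as it stands.
- The arm moves only by the shell command python3 -m pendant 'ROWS' [FORCE]. ROWS is a JSON object of lists of equal length, an entry for each row: "slide": the shift along the tool's x, y, z in units of 0.3 m (1.0 is 0.3 m), a list of three; "dr": the turn, a rotation vector about the tool's x, y, z in units of 0.12 rad (1.0 is 0.12 rad), a list of three; "claw": the opening, from 0 (shut) to 1 (fully open). In form: {"slide": [[tx, ty, tz], ...], "dr": [[ax, ay, az], ...], "claw": [claw, ...]}. A call has 1 to 10 rows; each row shifts and turns the commanded pose from where the row before left it, along the tool's axes as they then stand; what a row does not reach is not made up. A row lasts 1/10 s, in which the tool goes at most 50 mm and 8.59 degrees, less where a joint would pass 70% of its speed; a pose out of reach is approached as far as the arm can. A call with a number of a shift or a turn outside -1 to 1 is refused whole. A call with a gripper value outside its range is refused whole. The fingers move at their own pace and stop on an object; FORCE is the grip in N (left out, the last holds). Time passes only in rows, so rows that do not move let the fingers close. It gives the time, the measured TCP pose, the force, the opening and the grip force at its end, in the units of the state.
- arm.observe(): the state, without advancing time (a new reading comes with each control period).
- arm.get_image(name): name is "scene" or "top" or "wrist"; returns the picture (480x640x3 uint8, red, green, blue); there is no depth.
- arm.calibration(name): a dict with "K" (3x3 intrinsics, pixels), "xyz" and "orientation" of the camera in the world. Camera axes: x right, y up, looking along -z (the intrinsics and any distortion apply to the point x, -y, -z); pixel columns grow to the right and rows downward; lengths in m; the calibration is good to about 2 mm. A picture is of the moment at which its call begins: read the wrist's pose just before it. calibration takes no time and is no camera call; for the wrist camera it gives the pose at the moment of the call.
- arm.sign_off(): hands the job in; it is judged then, once.
The state is a dict: "clock": time; "joints": joint angles; "dq": joint speeds; "joint_efforts": joint torques, N m; "position": TCP position; "ee_rot": TCP orientation; "force": force on the tool from outside, world axes, zero at the start; "ft_torque": the same for the moment, N m; "width": opening from 0.0 (shut) to 1.0 (fully open); "gripper_force": force on a finger pad.
Only numpy, scipy, OpenCV 4.12 (cv2) and the standard library are available. Lean on these libraries where they do the work, as an engineer would, in place of code of your own. Each camera call takes 0.05 s, during which the arm holds its last target. There are 200 camera calls.

## Working session

There is one attempt and no reset: what is moved stays moved. The work goes in short steps, Python scripts to look and compute and a shell command to move; the robot and the scene stay as the last step left them, time stands still between calls to the robot, and variables do not carry over. Pictures are saved under pics/ and viewed, at most 10 in all, crops included, and the job is handed in when it is done.

```bash
ls; mkdir -p pics
python3 - <<'E'
from cell import arm
import cv2,numpy as np
s=arm.observe();print(s['clock'],s['position'],s['ee_rot'],s['width'])
for n in('top','scene'):
    c=arm.calibration(n);print(n,c)
    cv2.imwrite(f'pics/{n}0.png',arm.get_image(n)[:,:,::-1])
E
```

```text
pics
0.0 [0.2093325  0.58829459 0.19713635] [-5.34348608e-01 -3.09566266e+00  2.52558012e-03] 0.9978850921316966
top {'K': array([[491.46158882,   0.        , 327.87909556],
       [  0.        , 491.46158882, 241.60044088],
       [  0.        ,   0.        ,   1.        ]]), 'xyz': array([ 0.38995472, -0.09550624,  0.92128614]), 'orientation': array([ 0.16258007, -0.15147455, -1.51868749])}
scene {'K': array([[475.81664771,   0.        , 322.23568875],
       [  0.        , 475.81664771, 242.02219114],
       [  0.        ,   0.        ,   1.        ]]), 'xyz': array([ 0.20699074, -0.75636172,  0.40045548]), 'orientation': array([ 1.12281027, -0.26729475, -0.42658142])}
```

View pics/top0.png

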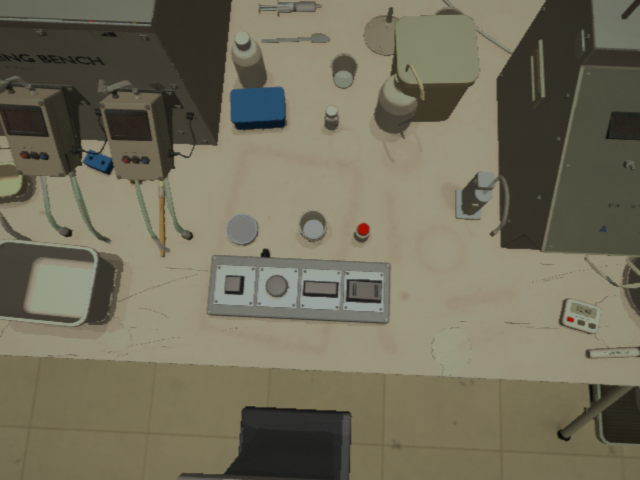

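View pics/scene0.png

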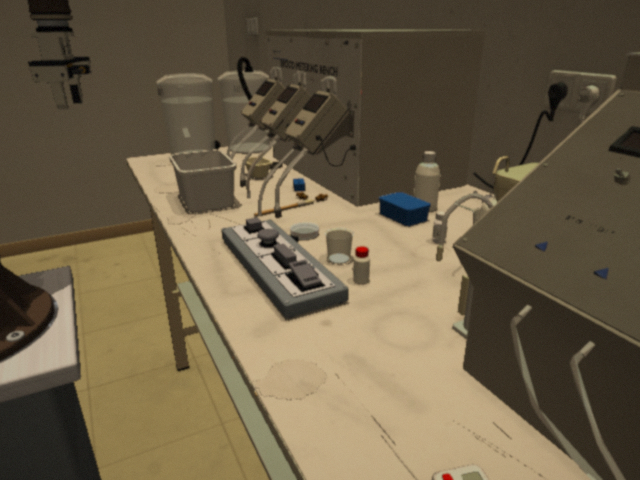

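The top view shows the pad at about (209–390, 256–322). From left to right it holds the square key (234,285), mushroom (277,286), bar (320,288) and rocker (365,291). The bystanders sit behind it at (242,229), (313,228) and (362,231). The scene view shows the same order.

```bash
cat > h.py <<'E'
from cell import arm
import cv2,numpy as np
from scipy.spatial.transform import Rotation as R
def ray(c,px,z):
    K=c['K'];d=np.linalg.inv(K)@np.array([px[0],px[1],1.]);d=R.from_rotvec(c['orientation']).apply(d*[1,-1,-1])
    return c['xyz']+d*(z-c['xyz'][2])/d[2]
def proj(c,p):
    q=R.from_rotvec(c['orientation']).inv().apply(np.array(p)-c['xyz'])*[1,-1,-1];q=c['K']@q;return q[:2]/q[2]
E
python3 - <<'E'
from h import *
s=arm.observe();print(R.from_rotvec(s['ee_rot']).as_matrix().round(3))
c=arm.calibration('top');im=cv2.imread('pics/top0.png')
hsv=cv2.cvtColor(im,cv2.COLOR_BGR2HSV);roi=np.zeros(im.shape[:2],np.uint8);roi[245:335,198:402]=1
print('hsv housing',hsv[262,300],'plate',hsv[275,222],'table',hsv[340,300],'bar',hsv[289,320])
m=((hsv[...,1]<40)&(hsv[...,2]>150)).astype(np.uint8)*roi
P=[]
for k in cv2.findContours(m,cv2.RETR_EXTERNAL,2)[0]:
    if cv2.contourArea(k)>500:
        r=cv2.minAreaRect(k);w=ray(c,r[0],.032);P.append(w);print('plate',np.round(r[0],1),np.round(r[1],1),round(r[2],1),w.round(4))
big=cv2.resize(im[245:335,198:402],None,fx=3.9,fy=3.9,interpolation=cv2.INTER_CUBIC);cv2.imwrite('pics/crop.png',big)
E
```

```text
[[-0.942  0.335 -0.   ]
 [ 0.335  0.942 -0.001]
 [-0.    -0.001 -1.   ]]
hsv housing [ 33  19 118] plate [ 54  16 161] table [ 20  57 152] bar [ 20  26 118]
plate [277.4 286.9] [38.3 38.9] 2.6 [0.4832 0.0026 0.032 ]
plate [234.5 284.9] [38.4 38.8] 2.7 [0.4833 0.0806 0.032 ]
```

View pics/crop.png

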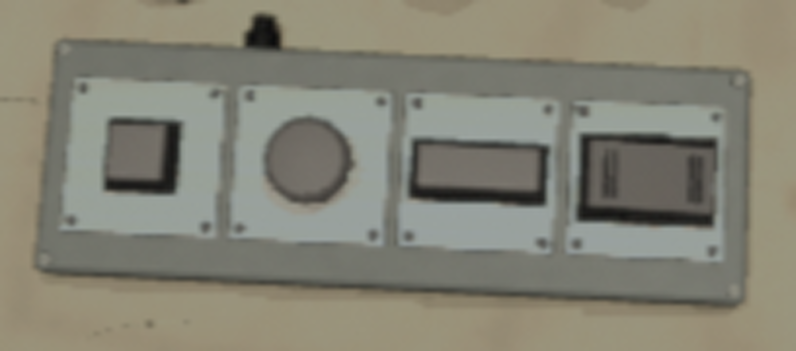

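The crop confirms the order: square, mushroom (307,159 crop), bar (479,171) and rocker (paddle about 585–715 × 137–215). I'll check these against the plate pitch.

Run:
```python
from h import *
c=arm.calibration('top');o=np.array([198,245])
for n,p,z in [('barplate',(479,172),.032),('rockplate',(646,180),.032),('bar',(479,171),.054),('mush',(307,159),.06),('square',(136,151),.054),
 ('rock left edge mid',(588,175),.057),('h TL',(60,42),.03),('TR',(748,72),.03),('BR',(740,303),.03),('BL',(38,270),.03)]:
    print(n,ray(c,np.array(p)/3.9+o-.37,z).round(4))
# independent: project predicted tops into scene view
s=arm.calibration('scene')
im=cv2.imread('pics/scene0.png')
for p in [(.483,.0806,.054),(.483,.0026,.06),(.483,-.0754,.054),(.483,-.1294,.055)]:
    q=proj(s,p);cv2.drawMarker(im,tuple(int(round(v)) for v in q),(0,0,255),0,4,1);print(q.round(1))
cv2.imwrite('pics/sc.png',cv2.resize(im[200:320,210:370],None,fx=5,fy=5,interpolation=cv2.INTER_CUBIC))
T=np.array([.483,-.131,.11]);st=arm.observe();print((T-st['position']).round(4))
```

```text
barplate [ 0.4835 -0.0755  0.032 ]
rockplate [ 0.4834 -0.1531  0.032 ]
bar [ 0.4817 -0.076   0.054 ]
mush [0.4828 0.0016 0.06  ]
square [0.4835 0.0801 0.054 ]
rock left edge mid [ 0.4818 -0.1253  0.057 ]
h TL [0.5359 0.1252 0.03  ]
TR [ 0.5366 -0.1995  0.03  ]
BR [ 0.4292 -0.1981  0.03  ]
BL [0.4291 0.1254 0.03  ]
[252.7 219.6]
[267.  230.5]
[283.9 249.6]
[297.1 261.8]
[ 0.2736 -0.7194 -0.0872]
```

View pics/sc.png

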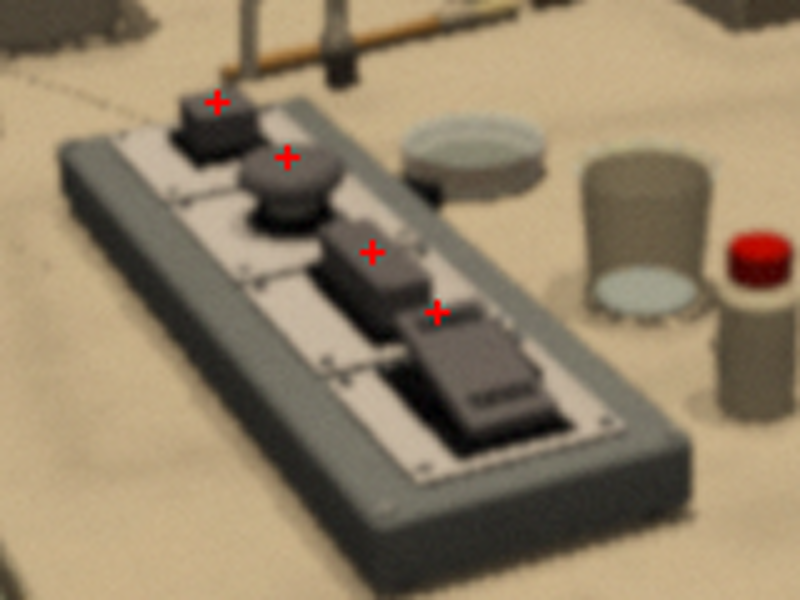

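The predicted points land on the right tops in the scene view. So pad x ≈ 0.483 with yaw ≈ 0, and y is mushroom 0.002, bar −0.076 and rocker pivot −0.153. I'll turn the tool 1.229 rad so its y lies along world x, and shut the gripper.

```bash
python3 -m pendant '{"slide":[[0,0,0],[0,0,0],[0,0,0],[0,0,0],[0,0,0],[0,0,0],[0,0,0],[0,0,0],[0,0,0],[0,0,0]],"dr":[[0,0,1],[0,0,1],[0,0,1],[0,0,1],[0,0,1],[0,0,1],[0,0,1],[0,0,1],[0,0,1],[0,0,1]],"claw":[0,0,0,0,0,0,0,0,0,0]}'
python3 -m pendant '{"slide":[[0,0,0]],"dr":[[0,0,0.2]],"claw":[0]}'
python3 -c "
from h import *
s=arm.observe();print(s['joints'].round(3) if hasattr(s['joints'],'round') else s['joints']);print(R.from_rotvec(s['ee_rot']).as_matrix().round(3))"
```

```text
clock: 1.1
position: [0.2093, 0.5886, 0.1975]
ee_rot: [2.194, 2.248, -0.001]
force: [-0.2, -0.1, 0.2]
width: 0.181
gripper_force: 0.0
clock: 1.2
position: [0.2093, 0.5886, 0.1975]
ee_rot: [2.218, 2.224, -0.001]
force: [-0.2, 0.0, 0.8]
width: 0.091
gripper_force: 0.0
[-1.523  0.44   0.304  1.591 -0.141  1.132 -1.183]
[[-0.002  1.    -0.   ]
 [ 1.     0.002 -0.001]
 [-0.001 -0.    -1.   ]]
```

```bash
python3 -m pendant '{"slide":[[-0.149,0.057,0],[-0.149,0.057,0],[-0.149,0.057,0],[-0.149,0.057,0],[-0.149,0.057,0],[-0.149,0.057,0],[-0.149,0.057,0],[-0.149,0.057,0],[-0.149,0.057,0],[-0.149,0.057,0]],"dr":[[0,0,0],[0,0,0],[0,0,0],[0,0,0],[0,0,0],[0,0,0],[0,0,0],[0,0,0],[0,0,0],[0,0,0]],"claw":[0,0,0,0,0,0,0,0,0,0]}'
python3 -m pendant '{"slide":[[-0.149,0.057,0],[-0.149,0.057,0],[-0.149,0.057,0],[-0.149,0.057,0],[-0.149,0.057,0],[-0.149,0.057,0],[0,0,0],[0,0,0]],"dr":[[0,0,0],[0,0,0],[0,0,0],[0,0,0],[0,0,0],[0,0,0],[0,0,0],[0,0,0]],"claw":[0,0,0,0,0,0,0,0]}'
```

```text
clock: 2.2
position: [0.383, 0.1408, 0.1981]
ee_rot: [-2.212, -2.23, -0.001]
force: [1.4, 0.1, 0.4]
width: 0.004
gripper_force: 0.0
clock: 3.0
position: [0.4863, -0.1265, 0.1976]
ee_rot: [-2.217, -2.225, 0.002]
force: [-0.2, 0.8, 0.8]
width: 0.004
gripper_force: 0.0
```

```bash
python3 -m pendant '{"slide":[[0,-0.011,0.11],[0,0,0.11],[0,0,0.11],[0,0,0.09],[0,0,0],[0,0,0]],"dr":[[0,0,0],[0,0,0],[0,0,0],[0,0,0],[0,0,0],[0,0,0]],"claw":[0,0,0,0,0,0]}'
python3 -c "
from h import *
cv2.imwrite('pics/s1.png',cv2.resize(arm.get_image('scene')[180:330,200:400,::-1],None,fx=4,fy=4))"
```

```text
clock: 3.6
position: [0.4831, -0.124, 0.0723]
ee_rot: [-2.213, -2.229, 0.0]
force: [0.0, 0.3, 0.4]
width: 0.001
gripper_force: 0.0
```

View pics/s1.png

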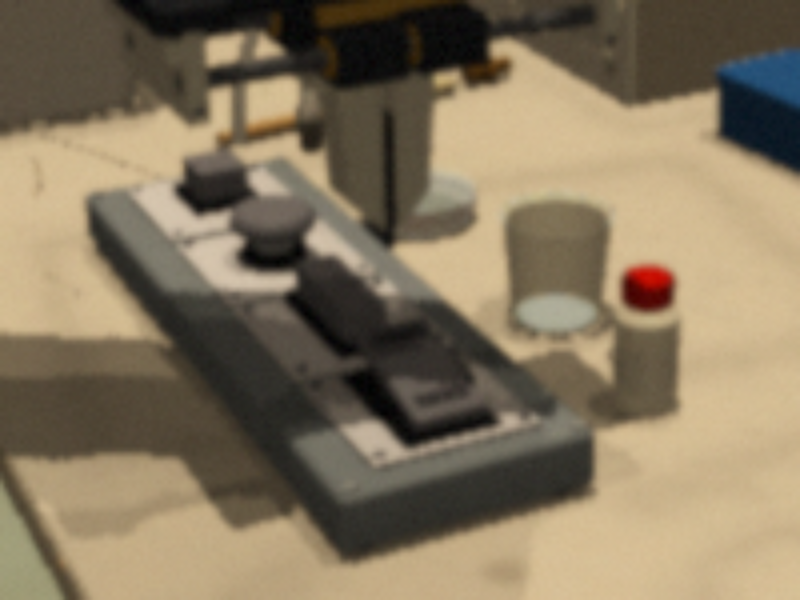

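The tip (crop 385,240, so pixel 296,240) hangs above the raised left half of the rocker. I'll check its projection.

```bash
python3 -c "
from h import *
s=arm.calibration('scene');p=arm.observe()['position'];print(p,proj(s,p),proj(s,p+[0,-.01,0]),proj(s,p+[.015,0,0]),proj(s,p+[-.015,0,0]),proj(s,[.483,-.129,.055]))
cv2.imwrite('pics/w1.png',arm.get_image('wrist')[:,:,::-1])"
```

```text
[ 0.48393441 -0.12434342  0.07302563] [296.03930456 250.33431841] [298.65208944 252.72698679] [304.50079283 248.45891247] [287.43834603 252.24063656] [297.03093548 261.66375129]
```

View pics/w1.png

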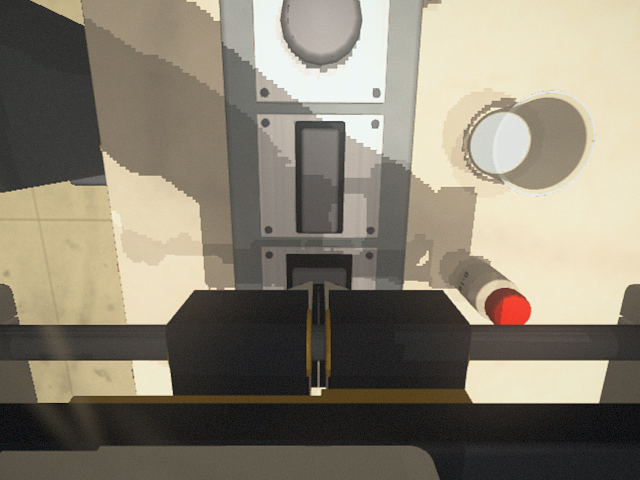

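The wrist view shows the fingers centred on the pad row, with the tip over the near end of the rocker base at (320,275). The vial at (508,305) is clear of the fingers. Pressing in small steps.

```bash
python3 -m pendant '{"slide":[[-0.008,0,0.02],[0,0,0.02],[0,0,0.01],[0,0,0.01],[0,0,0]],"dr":[[0,0,0],[0,0,0],[0,0,0],[0,0,0],[0,0,0]],"claw":[0,0,0,0,0]}'
python3 -m pendant '{"slide":[[0,0,0.01],[0,0,0.01],[0,0,0.01],[0,0,0]],"dr":[[0,0,0],[0,0,0],[0,0,0],[0,0,0]],"claw":[0,0,0,0]}'
```

```text
clock: 4.2
position: [0.4831, -0.1274, 0.0535]
ee_rot: [-2.216, -2.226, 0.001]
force: [-0.9, 0.2, 0.1]
width: 0.0
gripper_force: 0.0
clock: 4.6
position: [0.483, -0.1273, 0.0445]
ee_rot: [-2.216, -2.226, 0.001]
force: [-0.1, -0.9, 0.6]
width: 0.002
gripper_force: 0.0
```

```bash
python3 -m pendant '{"slide":[[0,0,0.007],[0,0,0]],"dr":[[0,0,0],[0,0,0]],"claw":[0,0]}'
python3 -m pendant '{"slide":[[0,0,0.007],[0,0,0]],"dr":[[0,0,0],[0,0,0]],"claw":[0,0]}'
```

```text
clock: 4.8
position: [0.4833, -0.1274, 0.0427]
ee_rot: [-2.216, -2.227, 0.0]
force: [-0.2, 1.0, -0.1]
width: 0.008
gripper_force: 0.0
clock: 5.0
position: [0.4832, -0.1273, 0.0405]
ee_rot: [-2.216, -2.227, 0.0]
force: [-0.1, -0.2, -0.3]
width: 0.008
gripper_force: 0.0
```

```bash
python3 -c "
from h import *
cv2.imwrite('pics/s2.png',cv2.resize(arm.get_image('scene')[210:300,240:360,::-1],None,fx=6,fy=6,interpolation=cv2.INTER_CUBIC))"
```

```text
(no output)
```

View pics/s2.png

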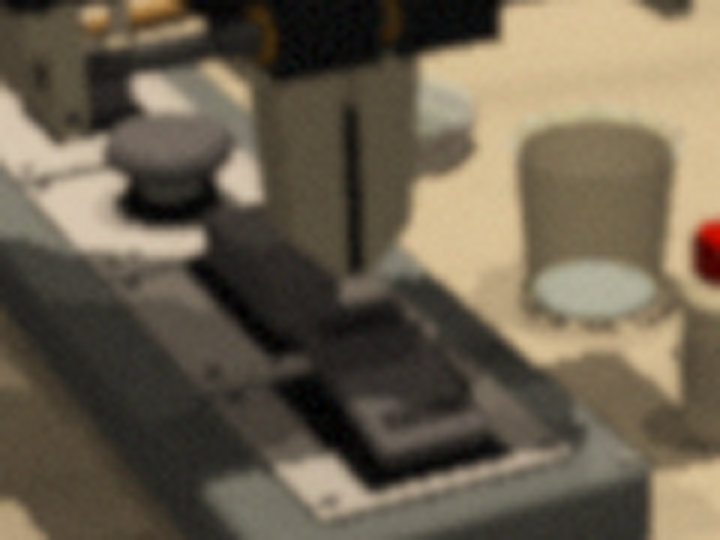

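The tip meets no resistance at z 0.0405. The rocker's right-half stripes are at (311,277), up from about (310,279), so it may be only partly tipped. I'll go down further in small steps.

```bash
python3 -m pendant '{"slide":[[0,0,0.005],[0,0,0]],"dr":[[0,0,0],[0,0,0]],"claw":[0,0]}'
python3 -m pendant '{"slide":[[0,0,0.005],[0,0,0]],"dr":[[0,0,0],[0,0,0]],"claw":[0,0]}'
```

```text
clock: 5.25
position: [0.4833, -0.1274, 0.0391]
ee_rot: [-2.216, -2.227, 0.0]
force: [0.5, -0.6, 0.3]
width: 0.003
gripper_force: 0.0
clock: 5.45
position: [0.4832, -0.1274, 0.0376]
ee_rot: [-2.216, -2.227, 0.0]
force: [-0.3, -0.2, -0.4]
width: 0.007
gripper_force: 0.0
```

```bash
python3 -m pendant '{"slide":[[0,0,-0.1],[0,0,-0.15],[0,0,-0.15],[0.15,0,0],[0.15,0,0],[0,0,0]],"dr":[[0,0,0],[0,0,0],[0,0,0],[0,0,0],[0,0,0],[0,0,0]],"claw":[0,0,0,0,0,0]}'
python3 -c "
from h import *
a=cv2.imread('pics/scene0.png')[230:300,270:350];b=arm.get_image('scene')[230:300,270:350,::-1]
cv2.imwrite('pics/s3.png',cv2.resize(np.hstack([a,b]),None,fx=5,fy=5,interpolation=cv2.INTER_CUBIC))"
```

```text
clock: 6.05
position: [0.483, -0.0306, 0.1575]
ee_rot: [-2.204, -2.235, -0.003]
force: [0.0, 0.4, -0.2]
width: 0.007
gripper_force: 0.0
```

View pics/s3.png

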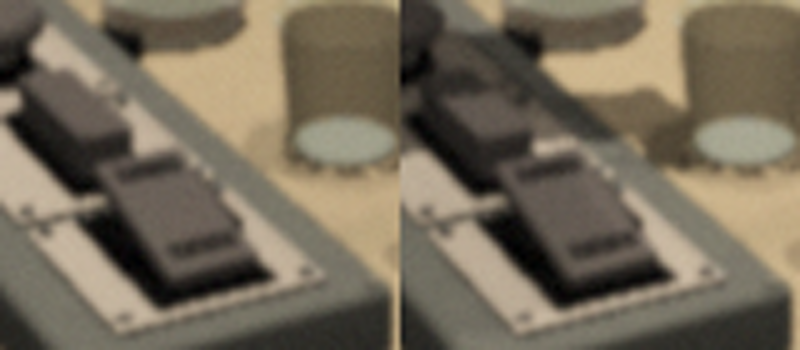

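The left (initial) and right (now) crops match, so the rocker did not move. Either the height or the position I assumed for the tip is off. I'll check the arm's pose reading with the wrist camera.

Run:
```python
from h import *
s=arm.observe();p=s['position'];Rt=R.from_rotvec(s['ee_rot']);c=arm.calibration('wrist')
im=arm.get_image('wrist');cv2.imwrite('pics/w2.png',im[:,:,::-1])
print(c['K'].round(1).tolist(),'cam in tool',Rt.inv().apply(c['xyz']-p).round(4),'look',Rt.inv().apply(R.from_rotvec(c['orientation']).apply([0,0,-1])).round(3))
print('TCP px now',proj(c,p))
# w1 pose, same orientation approx
Rc=Rt.inv()*R.from_rotvec(c['orientation']);Rt1=R.from_rotvec([-2.213,-2.229,0]);p1=np.array([.4839,-.1243,.0730])
c1=dict(K=c['K'],xyz=p1+Rt1.apply(Rt.inv().apply(c['xyz']-p)),orientation=(Rt1*Rc).as_rotvec())
for n,q in [('bar',(.483,-.0757,.054)),('barfar',(.483,-.0477,.054)),('mush',(.483,.002,.06)),('rock L edge',(.483,-.124,.057)),('tcp',p1),('tcp-20',p1+[0,0,.02]),('finger +y edge',p1+[0,.0095,0])]: print(n,proj(c1,q).round(1))
sc=arm.calibration('scene');print('scene tcp',proj(sc,p).round(1),'+20mm',proj(sc,p+[0,0,.02]).round(1))
cv2.imwrite('pics/s4.png',cv2.resize(np.ascontiguousarray(arm.get_image('scene')[120:260,180:380,::-1]),None,fx=4,fy=4,interpolation=cv2.INTER_CUBIC))
```

```text
[[383.0, 0.0, 318.1], [0.0, 383.0, 243.2], [0.0, 0.0, 1.0]] cam in tool [ 0.072  -0.001  -0.1873] look [-0.27  -0.001  0.963]
TCP px now [320.25111557 279.08672997]
bar [319.3 181.1]
barfar [319.7 126.5]
mush [320.7  14.5]
rock L edge [318.5 268.3]
tcp [320.3 279.1]
tcp-20 [320.4 294.4]
finger +y edge [320.4 261.8]
scene tcp [271.8 184.6] +20mm [271.2 173.1]
```

View pics/s4.png

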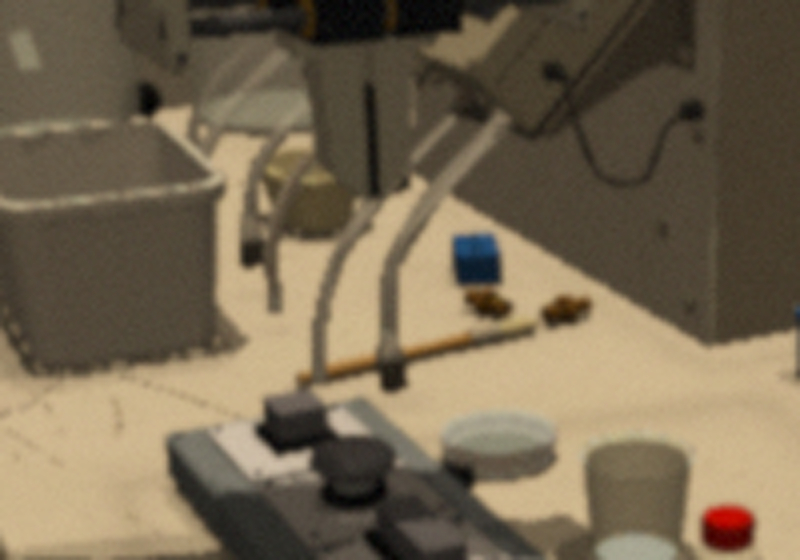

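The finger ends are at pixel (272.5,168.7), but the stated TCP projects to row 184.6. The shut fingers therefore end about 25 mm above the TCP, while the wrist view confirms the arm's pose. This explains the lack of contact, so I'll go back and press about 25 mm deeper, watching the force.

```bash
python3 -m pendant '{"slide":[[-0.161,0,0],[-0.161,0,0],[0,0,0.15],[0,0,0.15],[0,0,0.09],[0,0,0],[0,0,0]],"dr":[[0,0,0],[0,0,0],[0,0,0],[0,0,0],[0,0,0],[0,0,0],[0,0,0]],"claw":[0,0,0,0,0,0,0]}'
python3 -m pendant '{"slide":[[0,0,0.01],[0,0,0.01],[0,0,0]],"dr":[[0,0,0],[0,0,0],[0,0,0]],"claw":[0,0,0]}'
python3 -m pendant '{"slide":[[0,0,0.01],[0,0,0.01],[0,0,0]],"dr":[[0,0,0],[0,0,0],[0,0,0]],"claw":[0,0,0]}'
```

```text
clock: 6.9
position: [0.483, -0.1357, 0.0411]
ee_rot: [2.219, 2.224, -0.002]
force: [-0.3, -0.2, 0.1]
width: 0.007
gripper_force: 0.0
clock: 7.2
position: [0.4839, -0.1339, 0.0353]
ee_rot: [2.215, 2.227, 0.002]
force: [0.4, 1.7, 0.2]
width: 0.003
gripper_force: 0.0
clock: 7.5
position: [0.4832, -0.1338, 0.0284]
ee_rot: [-2.215, -2.227, 0.0]
force: [-0.4, -0.3, 0.5]
width: 0.002
gripper_force: 0.0
```

```bash
python3 -m pendant '{"slide":[[0.021,0,0],[0,0,0.007],[0,0,0]],"dr":[[0,0,0],[0,0,0],[0,0,0]],"claw":[0,0,0]}'
python3 -m pendant '{"slide":[[0,0,0.007],[0,0,0]],"dr":[[0,0,0],[0,0,0]],"claw":[0,0]}'
python3 -m pendant '{"slide":[[0,0,0.007],[0,0,0]],"dr":[[0,0,0],[0,0,0]],"claw":[0,0]}'
```

```text
clock: 7.8
position: [0.4833, -0.1272, 0.0264]
ee_rot: [-2.215, -2.227, -0.0]
force: [-0.0, -0.7, 1.1]
width: 0.007
gripper_force: 0.0
clock: 8.0
position: [0.4833, -0.1278, 0.0244]
ee_rot: [-2.216, -2.227, 0.0]
force: [0.1, 0.9, 0.6]
width: 0.005
gripper_force: 0.0
clock: 8.2
position: [0.4832, -0.1278, 0.0222]
ee_rot: [-2.216, -2.227, 0.0]
force: [0.2, -0.5, -0.4]
width: 0.005
gripper_force: 0.0
```

```bash
for i in 1; do :; done
python3 -m pendant '{"slide":[[0,0,0.007],[0,0,0]],"dr":[[0,0,0],[0,0,0]],"claw":[0,0]}' | grep -E 'pos|force:'
python3 -m pendant '{"slide":[[0,0,0.007],[0,0,0]],"dr":[[0,0,0],[0,0,0]],"claw":[0,0]}' | grep -E 'pos|force:'
python3 -m pendant '{"slide":[[0,0,0.007],[0,0,0]],"dr":[[0,0,0],[0,0,0]],"claw":[0,0]}' | grep -E 'pos|force:'
```

```text
position: [0.4833, -0.1277, 0.0201]
force: [0.1, 0.1, 0.7]
gripper_force: 0.1
position: [0.4833, -0.1275, 0.018]
force: [0.2, 0.4, 1.2]
gripper_force: 0.4
position: [0.4835, -0.1276, 0.0169]
force: [-4.4, 3.2, 19.5]
gripper_force: 9.8
```

The stop was felt at TCP z 0.017, a travel of about 9–10 mm after light contact. I'll retract, move over the mushroom and check the rocker.

```bash
python3 -m pendant '{"slide":[[0,0,-0.1],[0,0,-0.15],[0,0,-0.05],[0.145,0,0],[0.145,0,0],[0.14,0,0],[0,0,0],[0,0,0]],"dr":[[0,0,0],[0,0,0],[0,0,0],[0,0,0],[0,0,0],[0,0,0],[0,0,0],[0,0,0]],"claw":[0,0,0,0,0,0,0,0]}'
python3 -c "
from h import *
a=cv2.imread('pics/scene0.png')[230:300,270:350];b=arm.get_image('scene')[230:300,270:350,::-1]
cv2.imwrite('pics/s5.png',cv2.resize(np.hstack([a,b]),None,fx=5,fy=5,interpolation=cv2.INTER_CUBIC))"
```

```text
clock: 9.6
position: [0.4826, 0.0022, 0.106]
ee_rot: [2.213, 2.23, -0.0]
force: [-0.4, -0.1, -0.2]
width: 0.004
gripper_force: 0.0
```

View pics/s5.png

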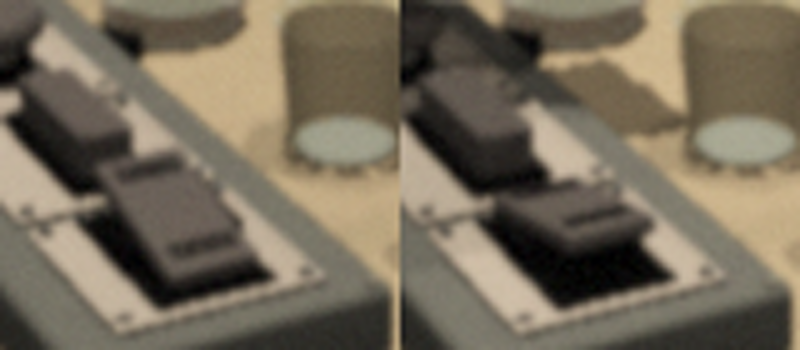

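The rocker has tipped: its right end is now raised (stripes at 595,215 against 205,243) and its left end is down. Next is the mushroom, with contact expected at TCP z ≈ 0.031 and the stop at ≈ 0.023.

```bash
python3 -m pendant '{"slide":[[0,0,0.11],[0,0,0.11],[0,0,0.01],[0,0,0.01],[0,0,0.01],[0,0,0]],"dr":[[0,0,0],[0,0,0],[0,0,0],[0,0,0],[0,0,0],[0,0,0]],"claw":[0,0,0,0,0,0]}' | grep -E 'pos|force:'
python3 -m pendant '{"slide":[[0,0,0.008],[0,0,0.008],[0,0,0]],"dr":[[0,0,0],[0,0,0],[0,0,0]],"claw":[0,0,0]}' | grep -E 'pos|force:'
python3 -m pendant '{"slide":[[0,0,0.007],[0,0,0]],"dr":[[0,0,0],[0,0,0]],"claw":[0,0]}' | grep -E 'pos|force:'
```

```text
position: [0.4835, 0.001, 0.0319]
force: [-0.7, -0.5, -0.2]
gripper_force: 0.0
position: [0.4834, 0.0013, 0.0266]
force: [1.0, -0.4, 2.7]
gripper_force: 1.0
position: [0.4831, 0.0013, 0.0243]
force: [1.9, -0.4, 2.9]
gripper_force: 1.1
```

```bash
python3 -m pendant '{"slide":[[0,0,0.007],[0,0,0]],"dr":[[0,0,0],[0,0,0]],"claw":[0,0]}' | grep -E 'pos|force:'
python3 -m pendant '{"slide":[[0,0,0.005],[0,0,0]],"dr":[[0,0,0],[0,0,0]],"claw":[0,0]}' | grep -E 'pos|force:'
```

```text
position: [0.4832, 0.0013, 0.0225]
force: [-0.6, 0.1, 10.3]
gripper_force: 5.2
position: [0.4833, 0.0014, 0.0221]
force: [-5.0, 0.4, 31.4]
gripper_force: 16.0
```

Mushroom hit its stop at 31 N. Now the bar key (contact expected ≈ 0.024, stop ≈ 0.018).

```bash
python3 -m pendant '{"slide":[[0,0,-0.1],[0,0,-0.1],[-0.128,0,0],[-0.128,0,0],[0,0,0],[0,0,0]],"dr":[[0,0,0],[0,0,0],[0,0,0],[0,0,0],[0,0,0],[0,0,0]],"claw":[0,0,0,0,0,0]}' | grep -E 'pos|force:'
```

```text
position: [0.4823, -0.076, 0.0803]
force: [-0.1, 0.9, 0.2]
gripper_force: 0.0
```

```bash
python3 -m pendant '{"slide":[[0,0,0.1],[0,0,0.07],[0,0,0.01],[0,0,0],[0,0,0]],"dr":[[0,0,0],[0,0,0],[0,0,0],[0,0,0],[0,0,0]],"claw":[0,0,0,0,0]}' | grep -E 'pos|force:'
python3 -m pendant '{"slide":[[0,0,0.007],[0,0,0.007],[0,0,0]],"dr":[[0,0,0],[0,0,0],[0,0,0]],"claw":[0,0,0]}' | grep -E 'pos|force:'
python3 -m pendant '{"slide":[[0,0,0.007],[0,0,0]],"dr":[[0,0,0],[0,0,0]],"claw":[0,0]}' | grep -E 'pos|force:'
```

```text
position: [0.4834, -0.0751, 0.0272]
force: [0.7, 0.6, -0.8]
gripper_force: 0.0
position: [0.4839, -0.0754, 0.0228]
force: [2.4, 0.6, 3.5]
gripper_force: 1.3
position: [0.4838, -0.0754, 0.0205]
force: [1.8, 1.6, 4.8]
gripper_force: 1.9
```

```bash
python3 -m pendant '{"slide":[[0,0,0.007],[0,0,0]],"dr":[[0,0,0],[0,0,0]],"claw":[0,0]}' | grep -E 'pos|force:'
python3 -m pendant '{"slide":[[0,0,0.007],[0,0,0],[0,0,0]],"dr":[[0,0,0],[0,0,0],[0,0,0]],"claw":[0,0,0]}' | grep -E 'pos|force:'
```

```text
position: [0.4839, -0.0754, 0.0192]
force: [-2.6, 2.6, 21.1]
gripper_force: 10.3
position: [0.484, -0.0754, 0.0186]
force: [-9.8, 4.7, 49.2]
gripper_force: 24.9
```

Bar key reached its stop firmly. I'll release it, retract and hand in.

```bash
python3 -m pendant '{"slide":[[0,0,-0.06],[0,0,-0.15],[0,0,-0.15],[0,0,0],[0,0,0],[0,0,0]],"dr":[[0,0,0],[0,0,0],[0,0,0],[0,0,0],[0,0,0],[0,0,0]],"claw":[0,0,0,0,0,0]}'
python3 -c "
from cell import arm
print(arm.sign_off())"
```

```text
clock: 13.85
position: [0.482, -0.0752, 0.1231]
ee_rot: [-2.215, -2.226, 0.002]
force: [-0.4, 0.6, -0.3]
width: 0.004
gripper_force: 0.0
the job is handed in; nothing more can be done
None
```

I handed the job in at about 14 s with the rocker tipped (seen on camera), then the mushroom and the bar key each pressed to a firm stop (31 N and 49 N); I kept clear of the square key, vial, beaker and dish, took no picture after the rocker step, and the hand-in returned no verdict.

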